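# Nest the jigger in the bar caddy

## Task

Gently stand the steel jigger upright on the cork landing of the little wooden bar caddy and let go of it. Then nudge it along the board, past the white spring roller, until it is fully home against the black pad of the back stop, and press it there for a moment with a push of about 8 N, never more than 18 N on the stop or the post. Back away and leave it upright, held between the pad, the brass side post and the roller; do not knock the cups, the bottle or the ice bucket.

Things in the scene. Friction and masses are not known exactly. Their poses are not given: they have to be found in the camera images.
- jigger_center (a point): Stainless steel jigger, a straight round cup 48 mm in diameter and 60 mm tall, about 0.12 kg (varies by a quarter), standing upright on the sideboard top. This point lies on its axis half-way up, 30 mm above its underside; z is up along the axis.
- nest: Bar caddy: pale wooden board fixed to the sideboard, 190 mm long (x = -124 to +66 mm), 130 mm wide (y = -65 to +65 mm), 12 mm thick. Origin on the sideboard top straight below the middle of the seat; x points from landing to back stop (the way the jigger is nudged), z up. Back stop, side post and spring roller hold the jigger by three contacts.
- seat (a point): Point on the board's top surface, 12 mm above the sideboard, where the middle of the jigger's underside is when it is home and the pad is at mid-setting. With other settings home lies up to 6.5 mm nearer or farther along the board's x, and up to 6 mm to the side in y. Axes as the board's.
- landing (a point): Centre of the cork landing disc (60 mm across) on the board's top surface, 70 mm before the seat (at x = -70 mm in the board's frame). Axes as the board's.
- side_post: Upright brass post 12 mm in diameter, 36 mm tall above the board, beside the way in, fixed in place but free to turn about its own axis, which lies at x = -16 mm, y = -25 mm in the board's frame. Origin at its foot on the board's top.
- roller: White roller, 16 mm in diameter, 8 to 26 mm above the board, turning freely about a vertical axis at x = -16, y = +14 mm in the board's frame when nothing touches it. It rides on a sprung plunger sliding along the board's y, out of a brass housing 26 x 14 x 26 mm at y = +51 to +65 mm. Origin on its axis at the level of the board's top.
- cup_a: Orange ceramic cup, 80 mm across the rim, 85 mm tall; bystander. Origin at the centre of its underside.
- cup_b: The other orange ceramic cup, the same; bystander.
- rum_bottle: Tall amber rum bottle, empty, 76 mm in diameter, 290 mm tall; bystander. Origin at the centre of its underside.
- ice_bucket: Clear glass ice bucket, 124 mm across the rim, 125 mm tall, with a sprung steel tong clipped on its rim (to 163 mm); bystander. Origin at the centre of its underside.
- back_stop: Back stop: a rigid brass bracket (x = +48 to +58 mm) with an upright flat black pad, 32 mm wide, 29 mm high, facing -x, on a stiff set screw. The pad's face lies at x = +24 mm in the board's frame at mid-setting, but somebody has set it anywhere within 6.5 mm nearer or farther, and the pose given does not show it. Origin at the board's top, at x = 0, y = 0.
- gate (a joint): Plunger that carries the roller: 0 m free, up to 0.023 pushed aside; sprung (2 to 4 N) and damped. Pushing the jigger past it at 20 mm/s takes up to about 12 N while its axis is 40 to 16 mm before the seat (more if faster); then the resistance drops, and the roller draws the jigger home and keeps it lightly (1 to 5 N) on the pad.
There are look-alikes about, which are no part of the job. Of the things like the part that bears jigger_center, leave any that is red; of the rest the smaller one is meant. There is more than one size of the nest; the one meant has the size given above.

How it is judged:
On the way, in this order (a step that is already met when the one before it is completed fails the run):
1. the jigger stands upright on the landing, let go (horizontal distance between jigger_center and landing below 0.02 m and z of jigger_center in the frame of landing below 0.033 m and angle between jigger_center's own z axis and vertical below 0.06 rad and contact force between jigger and the fingers below 0.05 N), for 0.2 s.
2. the jigger is pressed home: at least 6.5 N on the back stop's pad while it touches the side post and the roller (horizontal distance between jigger_center and seat below 0.012 m and contact force between jigger and back_stop above 6.5 N and contact force between jigger and side_post above 0.3 N and contact force between jigger and roller above 0.3 N), for 0.2 s.
At the end, for the whole second after the job is handed in: The jigger stands upright (within 3.4 degrees) on the board with its axis within 12 mm of the seat point, at rest, touching all three of the back stop's pad, the side post and the roller (over 0.3 N each) (horizontal distance between jigger_center and seat below 0.012 m and z of jigger_center in the frame of seat below 0.033 m and angle between jigger_center's own z axis and vertical below 0.06 rad and contact force between jigger and back_stop above 0.3 N and contact force between jigger and side_post above 0.3 N and contact force between jigger and roller above 0.3 N and linear speed of jigger below 0.01 m/s).
It fails at once if the jigger is pressed on the pad of the back stop with more than 18 N (contact force between jigger and back_stop above 18 N).
It fails at once if the jigger is pressed on the side post with more than 18 N (contact force between jigger and side_post above 18 N).
It fails at once if the jigger is dropped or forced down on the caddy (over 45 N between them) (contact force between jigger and nest above 45 N).
It fails at once if the jigger is tipped by more than 30 degrees (angle between jigger_center's own z axis and vertical above 0.52 rad).
It fails at once if a cup, the bottle or the ice bucket is shifted by more than 15 mm (distance of any of cup_a, cup_b, rum_bottle, ice_bucket from where it was at the start of the episode above 0.015 m).
It also fails if it takes over 61 s, if anything falls off the work surface, if the arm or the gripper's body presses on something with over 40 N, if the wrist force passes 120 N, or if a joint passes its speed limit or range.

## Robot

A 6-joint arm with a two-finger parallel gripper is mounted at the origin on the work surface. World frame = base frame: x ahead of the robot, y to its left, z up, the work surface at z = 0. Lengths are in m, angles in rad, forces in N, time in s.
With the tool pointing down it reaches from about 0.275 to 0.85 m from the base axis. Payload 5.2 kg.
Tool frame: the origin (TCP) lies between the finger pads; the fingertips stand 14 mm ahead of it and the grasp point (between the pads) lies 5 mm behind it; x points along the fingers, y is the direction in which the jaws open and shut, and the axes are right-handed (so a half turn about x gives the same grasp; the last joint's range is limited). The gripper opens to 85 mm and grips with 20 to 120 N. Pads are 22 mm wide; open, the fingers measure 114 mm over their backs; the gripper's body (76 mm by 85 mm) begins 54 mm behind the grasp point. The pads swing forward as they close: fully open they stand 13 mm farther back than shut.
Start: joints at [1.005, 0.259, 1.535, -0, 1.348, -0.203], TCP at [0.195, 0.514, 0.245] pointing down, gripper open.
Joint ranges: [-3.14, 3.14], [-0.91, 2.08], [0.19, 2.58], [-1.22, 4.36], [0.22, 2.71], [-3.12, 3.12]. Speed limits (rad/s): [2.57, 2.57, 3.14, 3.14, 3.14, 3.14].

## Interface

Orientations are given as a unit quaternion [x, y, z, w].
In Python, from bench import robot, vision gives the robot as it stands. The module is installed in compiled form; this text tells all that it offers.
- The arm moves only by the tool play_rows, never from a script. Its argument "series" is one flat list of numbers, 7 for each row, row after row: the shift along the tool's x, y, z in mm, then the turn, a rotation vector about the tool's x, y, z in rad, then the opening, from -1 (shut) to 1 (fully open), so that 0 is half open. In form: [tx, ty, tz, ax, ay, az, claw, tx, ty, tz, ax, ay, az, claw, ...]. A call has 1 to 20 rows; each row is the pose to reach, as a shift and turn from the pose measured when the call began, along the tool's axes at that moment; what a row does not reach only later rows make up. A row lasts 1/10 s, in which the tool goes at most 50 mm and 8.59 degrees, less where a joint would pass 70% of its speed; a pose out of reach is approached as far as the arm can. A call with a gripper value outside its range is refused whole. The fingers move at their own pace and stop on an object; "force" is the grip in N (left out, the last holds). Time passes only in rows, so rows that repeat a pose let the fingers close. It gives the time, the measured TCP pose, the force and the opening at its end, in the units of the state.
- robot.observe(): the state, without advancing time (a new reading comes with each control period).
- vision.camera(name): name is "side" or "top" or "wrist"; returns (picture, depth): 384x512x3 uint8, red, green, blue; 384x512 float32, m along the optical axis (not along the pixel's ray), 0 where there is no reading.
- vision.get_calibration(name): a dict with "camera_matrix" (3x3 intrinsics, pixels), "R" (3x3) and "t" (3): a world point X has camera coordinates R X + t. Camera axes: x right, y down, z forward; pixel columns grow to the right and rows downward; lengths in m; the calibration is good to about 2 mm. A picture is of the moment at which its call begins: read the wrist's pose just before it. get_calibration takes no time and is no camera call; for the wrist camera it gives the pose at the moment of the call.
- robot.sign_off(): hands the job in, once; it reports no verdict.
The state is a dict: "time": time; "qpos": joint angles; "qd": joint speeds; "effort": joint torques, N m; "tcp_pos": TCP position; "tcp_rot": TCP orientation; "ft_force": force on the tool from outside, world axes, zero at the start; "torque": the same for the moment, N m; "gripper_width": finger opening in m.
Only numpy, scipy, OpenCV 4.12 (cv2) and the standard library are available. Lean on these libraries where they do the work, as an engineer would, in place of code of your own. Each camera call takes 0.05 s, during which the arm holds its last target. There are 200 camera calls.

## Working session

There is one attempt and no reset: what is moved stays moved. The work goes in short steps, Python scripts to look and compute and a tool call to move; the robot and the scene stay as the last step left them, time stands still between calls to the robot, and variables do not carry over. Pictures are saved under pics/ and viewed, about 8 in all and at most 12, crops included, and the job is handed in when it is done.

Besides the shell and the picture viewer there is one more tool, called after ">>>" by a JSON object that holds its "api" and its "payload", one argument or row to a line. play_rows: Moves the arm, as the interface text tells. Its arguments: {"type":"object","properties":{"series":{"type":"array"},"force":{"type":"number"}},"required":["series"]}

```bash
mkdir -p pics; cat > h.py <<'E'
import numpy as np, cv2
from bench import robot, vision
def grab(n):
    c=vision.get_calibration(n); im,d=vision.camera(n)
    np.savez(f'{n}.npz',im=im,d=d,K=c['camera_matrix'],R=c['R'],t=c['t']); return im
def load(n): return np.load(f'{n}.npz')
def cloud(n):
    z=load(n); K,R,t,d=z['K'],z['R'],z['t'],z['d']
    v,u=np.mgrid[:384,:512]; p=np.stack([(u-K[0,2])/K[0,0]*d,(v-K[1,2])/K[1,1]*d,d],-1)
    w=(p-t)@R; w[d==0]=np.nan; return w
def ray(n,uv,zp):
    z=load(n); K,R,t=z['K'],z['R'],z['t']
    r=R.T@np.linalg.solve(K,[uv[0],uv[1],1]); o=-R.T@t
    return o+r*(zp-o[2])/r[2]
E
python3 - <<'E'
from h import *
a=[grab(n) for n in('top','side')]
cv2.imwrite('pics/a.png',cv2.resize(np.vstack(a),(800,1200))[:, :,::-1][:600]) 
cv2.imwrite('pics/b.png',cv2.resize(a[1],(800,600))[:,:,::-1])
s=robot.observe();print(s)
for n in('top','side'):
    z=load(n);print(n,-z['R'].T@z['t'],z['R'][2],z['K'])
E
```

```text
{'time': 0.1, 'qpos': array([ 1.00522051e+00,  2.59332845e-01,  1.53593373e+00, -5.67941978e-06,
        1.34804284e+00, -2.02825245e-01]), 'qd': array([ 0.00085357, -0.00178777, -0.00248272, -0.00011813, -0.00036961,
       -0.00217419]), 'effort': array([ 1.47602434e-03, -4.46965778e+01, -2.91249847e+01, -3.96953947e-04,
        6.05226756e-03, -7.71512509e-05]), 'tcp_pos': array([0.19491557, 0.51382796, 0.24454008]), 'tcp_rot': array([ 0.12698573,  0.6957333 , -0.12811263,  0.69528193]), 'ft_force': array([-0.16977542,  0.19315098, -0.41852588]), 'torque': array([-0.00031824, -0.03446817, -0.00189675]), 'gripper_width': 0.08553683727956514}
top [0.32219422 0.01158934 1.0242946 ] [ 0.23972594  0.00131692 -0.97083971] [[368.19225825   0.         254.84897975]
 [  0.         368.19225825 195.37141877]
 [  0.           0.           1.        ]]
side [ 0.3598568  -0.77849193  0.5966106 ] [ 0.19766391  0.81793423 -0.54028934] [[361.95641578   0.         251.61827765]
 [  0.         361.95641578 198.43763937]
 [  0.           0.           1.        ]]
```

View pics/a.png

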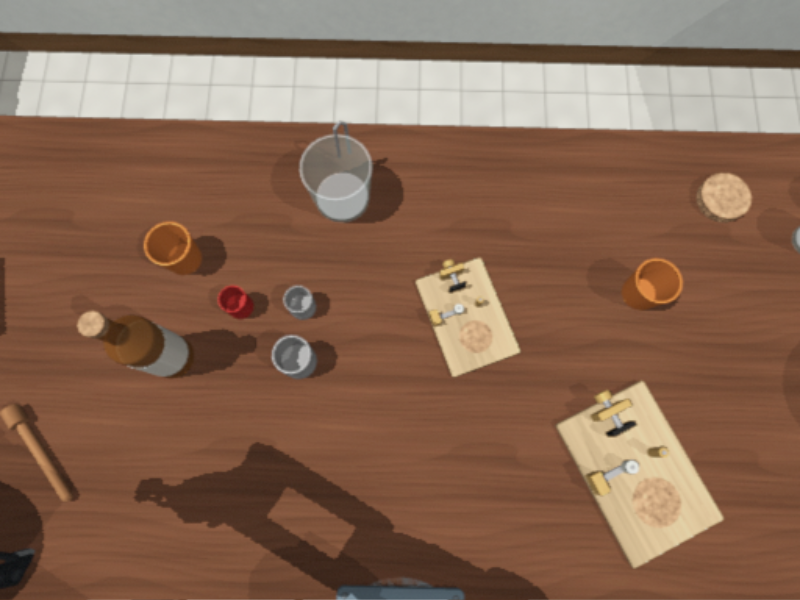

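View pics/b.png

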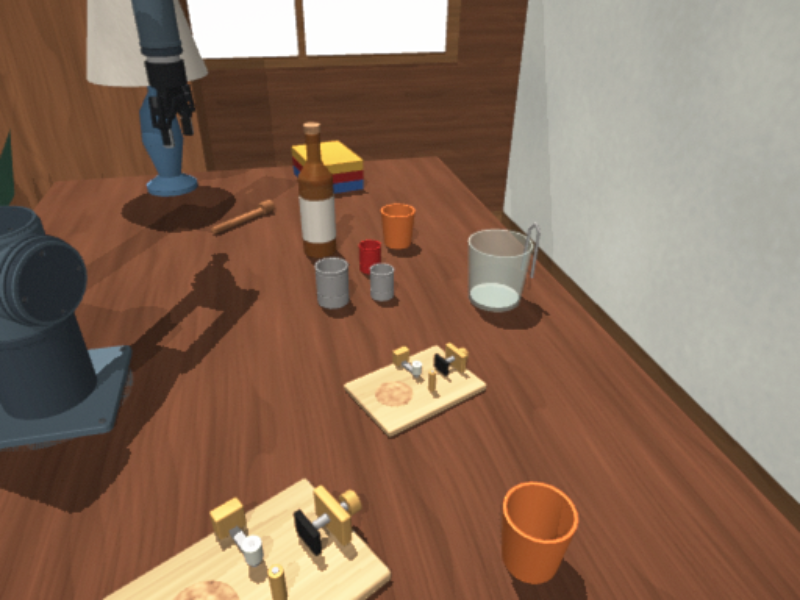

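The top view (800-wide pixels) shows three cups like the jigger: red at (235,300), small steel at (299,302) and larger steel at (294,357). The one meant is the small steel cup at (299,302): it isn't red, and it's the smaller of the other two. There are two caddies: a small one at (467,317), about 190 mm long, and a large one at (640,475), about 290 mm long. The small one fits. I'll measure next and confirm in a crop.

```bash
cat > m.py <<'E'
from h import *
for n,box in(('top',(255,160,340,250)),('side',(210,215,320,285))):
    z=load(n); im=z['im']; hsv=cv2.cvtColor(im,cv2.COLOR_RGB2HSV); W=cloud(n)
    # board: pale wood, low height
    x0,y0,x1,y1=box
    m=((hsv[...,2]>150)&(hsv[...,0]>10)&(hsv[...,0]<30)&(hsv[...,1]<150)).astype(np.uint8)
    k=np.zeros_like(m);k[y0:y1,x0:x1]=m[y0:y1,x0:x1]
    c=max(cv2.findContours(cv2.morphologyEx(k,cv2.MORPH_CLOSE,np.ones((5,5))),0,2)[0],key=cv2.contourArea)
    e=cv2.approxPolyDP(cv2.convexHull(c),5,True)[:,0]
    P=np.array([ray(n,p,.012) for p in e]); print(n,'board px',e.tolist());print(P.round(3).tolist())
    print(' sides',np.linalg.norm(P-np.roll(P,-1,0),axis=1).round(3),'centre',P.mean(0).round(4))
    w=W[y0:y1,x0:x1][k[y0:y1,x0:x1]>0]; print(' board depth z median',np.nanmedian(w[:,2]))
    # jigger by depth cloud height
    for nm,(a,b,cc,d) in dict(small=((178,180,206,208) if n=='top' else (234,166,255,194)),).items():
        w=W[b:d,a:cc].reshape(-1,3); w=w[w[:,2]>.03]; print(nm,n,'zmax',np.nanpercentile(w[:,2],98),'rim',[(np.nanmin(q),np.nanmax(q)) for q in w[w[:,2]>.05,:2].T])
        r=w[w[:,2]>.054,:2].astype(np.float32); print(' encl circle',cv2.minEnclosingCircle(r), len(r))
a=load('top')['im'];s=load('side')['im']
cv2.imwrite('pics/c.png',np.vstack([cv2.resize(a[160:260,140:340],(800,400),interpolation=2),cv2.resize(s[155:205,200:400],(800,200),interpolation=2)])[:,:,::-1])
E
python3 m.py
```

```text
top board px [[307, 165], [332, 225], [289, 240], [266, 179], [286, 166]]
[[0.666, -0.136, 0.012], [0.492, -0.203, 0.012], [0.448, -0.084, 0.012], [0.621, -0.018, 0.012], [0.662, -0.075, 0.012]]
 sides [0.186 0.128 0.185 0.07  0.061] centre [ 0.5778 -0.1032  0.012 ]
 board depth z median 0.012082632253150727
small top zmax 0.062453857374577995 rim [(np.float64(0.544608823583228), np.float64(0.5916993157876155)), (np.float64(0.16670537583988035), np.float64(0.21329390326044656))]
 encl circle ((0.5676771402359009, 0.18969501554965973), 0.02459438517689705) 53
side board px [[311, 246], [250, 277], [220, 247], [257, 221], [286, 219], [299, 224]]
[[0.668, -0.139, 0.012], [0.496, -0.209, 0.012], [0.447, -0.093, 0.012], [0.562, -0.007, 0.012], [0.642, -0.016, 0.012], [0.669, -0.045, 0.012]]
 sides [0.186 0.126 0.143 0.081 0.04  0.093] centre [ 0.5805 -0.0848  0.012 ]
 board depth z median 0.011359386477340382
small side zmax 0.05992770319950403 rim [(np.float64(0.544698198651135), np.float64(0.5903939847529911)), (np.float64(0.1635393952559707), np.float64(0.21391776202109167))]
 encl circle ((0.5671186447143555, 0.1892637312412262), 0.026752449572086334) 47
```

View pics/c.png

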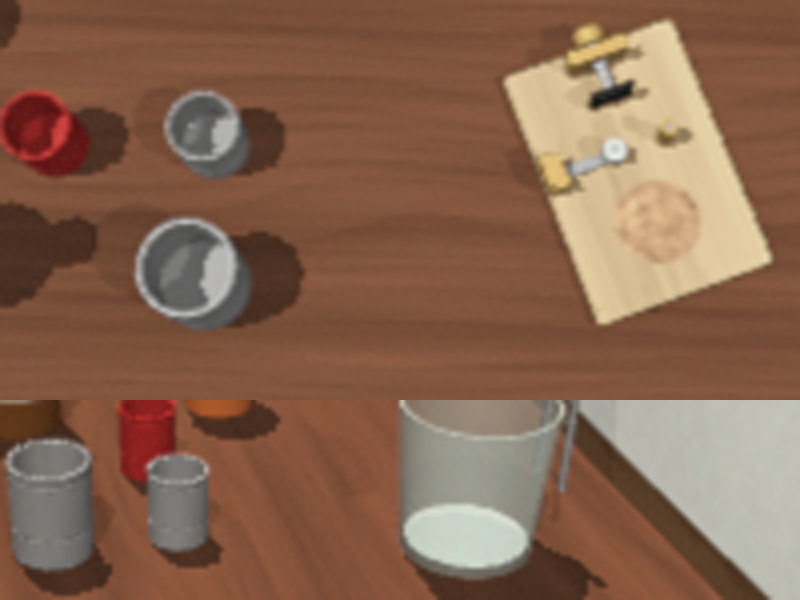

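The crop confirms it. The small steel jigger is at crop (203,128), with a rim of about 49 mm and a height of about 60 mm. The larger steel one is at (187,270) and the red one at (38,130). The small caddy measures 186–190 x 128 mm, with its landing at crop (658,221). Next I'll work out the move to the jigger.

```bash
cat >> h.py <<'E'
from scipy.spatial.transform import Rotation as Ro
A=np.deg2rad(21.1); BX=np.array([np.cos(A),np.sin(A),0]); BY=np.array([-BX[1],BX[0],0])
SEAT=np.array([.584,-.1006,.012])
def goal(sign): # tool x down, tool y = sign*BY
    x=np.array([0,0,-1.]); y=sign*BY; return Ro.from_matrix(np.stack([x,y,np.cross(x,y)],1))
def delta(pos,sign):
    s=robot.observe(); R0=Ro.from_quat(s['tcp_rot'])
    return (R0.inv().apply(np.array(pos)-s['tcp_pos'])*1e3).round(1), (R0.inv()*goal(sign)).as_rotvec().round(4)
def board(p): d=np.array(p)-SEAT; return np.array([d@BX,d@BY,d[2]])*1e3
E
python3 - <<'E'
from h import *
R0=Ro.from_quat(robot.observe()['tcp_rot']);print(R0.as_matrix().round(3))
for s in(1,-1):
  print(s,delta([.5675,.1895,.13],s))
print('landing disc',ray('top',(304.5,215.25),.012),'expected',SEAT-.07*BX)
E
```

```text
[[-0.001  0.355  0.935]
 [-0.001  0.935 -0.355]
 [-1.    -0.002 -0.   ]]
1 (array([ 114.7, -170.8,  463.5]), array([-0.731 , -0.0009,  0.0015]))
-1 (array([ 114.7, -170.8,  463.5]), array([2.4106e+00, 1.9000e-03, 1.2000e-03]))
landing disc [ 0.51811594 -0.12710094  0.012     ] expected [ 0.51869325 -0.12579978  0.012     ]
```

>>> {"api": "play_rows", "payload": {
  "series": [0, -50, 80, -0.14, 0, 0, 1, 0, -90, 150, -0.28, 0, 0, 1, 0, -130, 215, -0.42, 0, 0, 1, 0, -174, 285, -0.56, 0, 0, 1, 0, -173, 330, -0.731, 0, 0, 1, 0, -172, 375, -0.731, 0, 0, 1, 0, -171, 420, -0.731, 0, 0, 1, 0, -171, 463, -0.731, 0, 0, 1, 40, -171, 463, -0.731, 0, 0, 1, 80, -171, 463, -0.731, 0, 0, 1, 115, -171, 463, -0.731, 0, 0, 1, 115, -171, 463, -0.731, 0, 0, 1, 115, -171, 463, -0.731, 0, 0, 1, 115, -171, 463, -0.731, 0, 0, 1]
}}

```text
time: 1.5
tcp_pos: [0.5665, 0.1895, 0.1293]
tcp_rot: [-0.13, 0.696, 0.129, 0.694]
ft_force: [0.3, 1.2, 0.2]
gripper_width: 0.0855
```

```bash
python3 - <<'E'
from h import *
im=grab('wrist'); W=cloud('wrist'); 
print(delta([.5675,.1895,.030],1),robot.observe()['ft_force'],robot.observe()['time'])
w=W.reshape(-1,3); w=w[(abs(w[:,0]-.5675)<.04)&(abs(w[:,1]-.1895)<.04)&(w[:,2]>.055)&(w[:,2]<.066)]
print(len(w), cv2.minEnclosingCircle(w[:,:2].astype(np.float32)) if len(w) else 0, w[:,2].mean())
cv2.imwrite('pics/d.png',im[:,:,::-1])
E
```

```text
(array([100.6,  -0.6,   0.4]), array([ 0.0001, -0.0008,  0.0008])) [ 0.45957598 -0.29621716  0.85426753] 1.55
880 ((0.567504346370697, 0.1884116530418396), 0.024330636486411095) 0.059078123915380726
```

View pics/d.png

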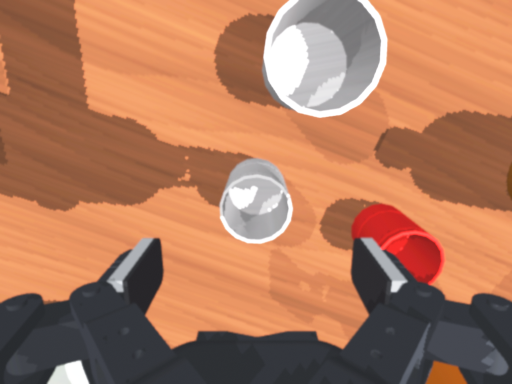

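The wrist view shows the small jigger centred between the jaws at (256,208). The red cup at (412,255) and the large cup at (325,50) are both clear of the fingers. I'll descend and grip.

>>> {"api": "play_rows", "payload": {
  "series": [30, -1, 0, 0, 0, 0, 1, 60, -1, 0, 0, 0, 0, 1, 85, -1, 0, 0, 0, 0, 1, 100, -1, 0, 0, 0, 0, 1, 100, -1, 0, 0, 0, 0, 1, 100, -1, 0, 0, 0, 0, 0.3, 100, -1, 0, 0, 0, 0, 0.1, 100, -1, 0, 0, 0, 0, -0.3, 100, -1, 0, 0, 0, 0, -0.3, 100, -1, 0, 0, 0, 0, -0.3, 100, -1, 0, 0, 0, 0, -0.3, 100, -1, 0, 0, 0, 0, -0.3],
  "force": 25
}}

```text
time: 2.75
tcp_pos: [0.5684, 0.1894, 0.0326]
tcp_rot: [-0.13, 0.694, 0.129, 0.696]
ft_force: [-1.2, 0.8, 7.0]
gripper_width: 0.047
```

>>> {"api": "play_rows", "payload": {
  "series": [-20, 0, 0, 0, 0, 0, -0.3, -60, 0, 0, 0, 0, 0, -0.3, -100, 0, 0, 0, 0, 0, -0.3, -100, 0, 0, 0, 0, 0, -0.3, -100, 0, 0, 0, 0, 0, -0.3]
}}

```text
time: 3.25
tcp_pos: [0.5688, 0.1895, 0.1341]
tcp_rot: [-0.13, 0.693, 0.129, 0.697]
ft_force: [-0.1, 0.8, -1.9]
gripper_width: 0.0475
```

```bash
python3 - <<'E'
from h import *
print(delta(SEAT-.07*BX+[0,0,.110],1),delta(SEAT-.07*BX+[0,0,.030],1),robot.observe()['gripper_width'])
im=grab('wrist'); cv2.imwrite('pics/e.png',im[:,:,::-1])
E
```

```text
(array([  11.8, -276.1, -160.3]), array([0.0001, 0.0055, 0.0019])) (array([  91.8, -275.9, -160.8]), array([0.0001, 0.0055, 0.0019])) 0.04749129518393527
```

View pics/e.png

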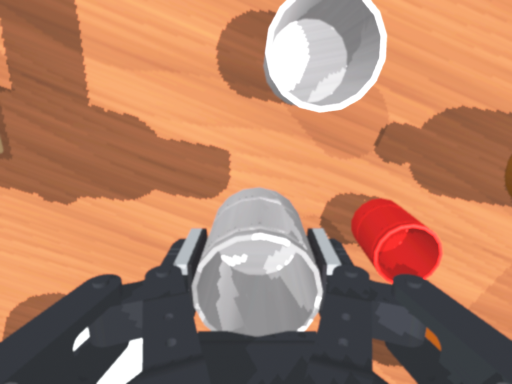

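The jigger is gripped at 47 mm width, upright between the pads at (256,285). I'll carry it over the landing.

>>> {"api": "play_rows", "payload": {
  "series": [0, -35, -20, 0, 0, 0, -0.3, 0, -75, -44, 0, 0, 0, -0.3, 2, -115, -67, 0, 0, 0, -0.3, 4, -155, -90, 0, 0, 0, -0.3, 6, -195, -113, 0, 0, 0, -0.3, 8, -230, -134, 0, 0.003, 0, -0.3, 10, -256, -149, 0, 0.005, 0.001, -0.3, 12, -270, -157, 0, 0.005, 0.002, -0.3, 12, -276, -160, 0, 0.005, 0.002, -0.3, 30, -276, -160, 0, 0.005, 0.002, -0.3, 50, -276, -160, 0, 0.005, 0.002, -0.3, 70, -276, -160, 0, 0.005, 0.002, -0.3, 80, -276, -160, 0, 0.005, 0.002, -0.3, 80, -276, -160, 0, 0.005, 0.002, -0.3, 80, -276, -160, 0, 0.005, 0.002, -0.3, 80, -276, -160, 0, 0.005, 0.002, -0.3]
}}

```text
time: 4.9
tcp_pos: [0.5187, -0.1259, 0.0533]
tcp_rot: [-0.13, 0.696, 0.129, 0.695]
ft_force: [-0.2, -0.2, -0.8]
gripper_width: 0.0474
```

```bash
python3 - <<'E'
from h import *
s=robot.observe();print(s['tcp_pos'],board(s['tcp_pos']),delta(SEAT-.07*BX+[0,0,.033],1),s['ft_force'])
im=grab('side'); cv2.imwrite('pics/f.png',cv2.resize(im[150:300,180:380],(800,600),interpolation=2)[:,:,::-1])
E
```

```text
[ 0.51867501 -0.12585284  0.05331741] [-7.00361272e+01 -4.29404385e-02  4.13174128e+01] (array([8.3, 0. , 0.1]), array([ 0.0004, -0.0017,  0.0002])) [-0.15114087 -0.16176842 -0.77735321]
```

View pics/f.png

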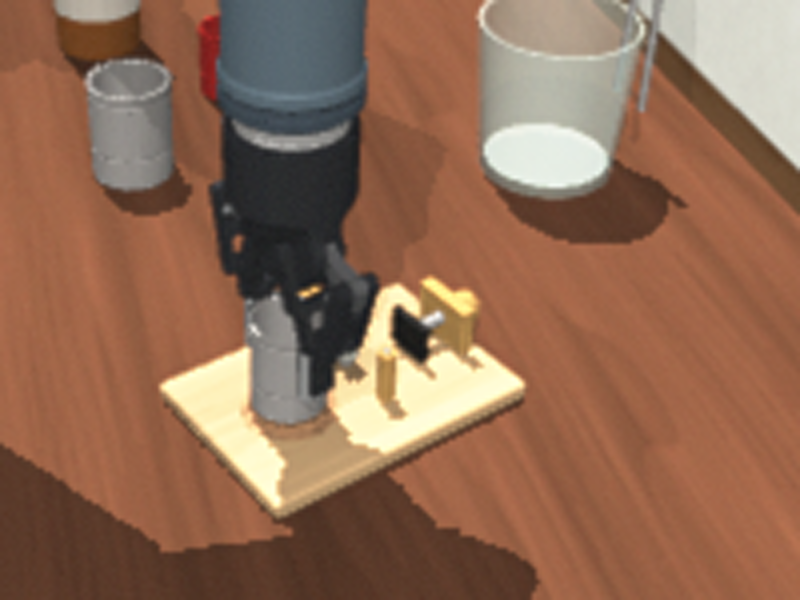

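The jigger hangs upright, close above the cork at crop (285,410). I'll lower it slowly.

>>> {"api": "play_rows", "payload": {
  "series": [2, 0, 0, 0, 0, 0, -0.3, 4, 0, 0, 0, 0, 0, -0.3, 6, 0, 0, 0, 0, 0, -0.3, 7, 0, 0, 0, 0, 0, -0.3, 7, 0, 0, 0, 0, 0, -0.3, 7, 0, 0, 0, 0, 0, -0.3]
}}

```text
time: 5.55
tcp_pos: [0.5187, -0.126, 0.0464]
tcp_rot: [-0.13, 0.696, 0.129, 0.695]
ft_force: [0.5, 0.2, -1.4]
gripper_width: 0.0475
```

>>> {"api": "play_rows", "payload": {
  "series": [1, 0, 0, 0, 0, 0, -0.3, 2, 0, 0, 0, 0, 0, -0.3, 2, 0, 0, 0, 0, 0, -0.3, 2, 0, 0, 0, 0, 0, -0.3]
}}

```text
time: 5.95
tcp_pos: [0.5187, -0.126, 0.0447]
tcp_rot: [-0.13, 0.696, 0.129, 0.695]
ft_force: [-1.8, -0.4, 3.9]
gripper_width: 0.0475
```

Contact. I'll open the fingers and then lift away.

>>> {"api": "play_rows", "payload": {
  "series": [0, 0, 0, 0, 0, 0, 0.15, 0, 0, 0, 0, 0, 0, 0.3, 0, 0, 0, 0, 0, 0, 0.6, 0, 0, 0, 0, 0, 0, 0.8, 0, 0, 0, 0, 0, 0, 0.8, 0, 0, 0, 0, 0, 0, 0.8, 0, 0, 0, 0, 0, 0, 0.8]
}}

```text
time: 6.65
tcp_pos: [0.5187, -0.126, 0.0447]
tcp_rot: [-0.13, 0.696, 0.129, 0.695]
ft_force: [-0.6, -0.1, 1.1]
gripper_width: 0.0766
```

>>> {"api": "play_rows", "payload": {
  "series": [-25, 0, 0, 0, 0, 0, 0.8, -55, 0, 0, 0, 0, 0, 0.8, -85, 0, 0, 0, 0, 0, 0.8, -85, 0, 0, 0, 0, 0, 0.8]
}}

```text
time: 7.05
tcp_pos: [0.5214, -0.1271, 0.1339]
tcp_rot: [-0.132, 0.693, 0.128, 0.697]
ft_force: [1.8, -0.4, 0.1]
gripper_width: 0.0765
```

```bash
python3 - <<'E'
from h import *
s=robot.observe();print(board(s['tcp_pos']),s['gripper_width'])
grab('wrist');im=load('wrist')['im'];W=cloud('wrist'); w=W.reshape(-1,3)
d=(w-SEAT); b=np.stack([d@BX,d@BY,d[:,2]],-1)*1e3
q=b[(abs(b[:,0]+70)<35)&(abs(b[:,1])<35)&(b[:,2]>54)&(b[:,2]<66)]
print('jigger rim',cv2.minEnclosingCircle(q[:,:2].astype(np.float32)),q[:,2].mean(),len(q))
hsv=cv2.cvtColor(im,cv2.COLOR_RGB2HSV).reshape(-1,3)
k=(hsv[:,2]<50)&(b[:,0]>10)&(b[:,0]<50)&(abs(b[:,1])<25)&(b[:,2]>3)&(b[:,2]<35)
print('pad',k.sum(),np.nanpercentile(b[k],[3,50,97],axis=0).round(1) if k.any() else '')
cv2.imwrite('pics/g.png',im[:,:,::-1])
print(delta(SEAT-.135*BX+[0,0,.113],1),delta(SEAT-.135*BX+[0,0,.030],1))
E
```

```text
[-67.91683448  -2.24068402 121.89190251] 0.07649707114651276
jigger rim ((-71.35393524169922, -0.7470698356628418), 24.152198791503906) 58.857672366506534 1004
pad 730 [[ 18.6 -12.7   6.6]
 [ 19.4   1.2  21.3]
 [ 22.9  14.4  29.6]]
(array([  6.7,   1.4, -66.2]), array([0.0004, 0.002 , 0.0042])) (array([ 89.7,   1.7, -66.4]), array([0.0004, 0.002 , 0.0042]))
```

View pics/g.png

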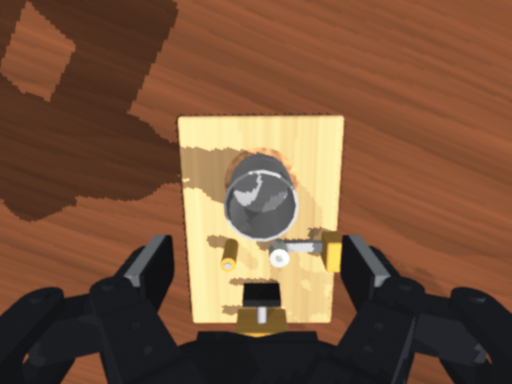

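The jigger stands on the landing at board (-71,-1) mm, upright, and the fingers have let go. The post is at (229,255), the roller at (280,257) and the pad at (262,295). The pad face reads about +19 mm, so home is near x=-5, y=+3 mm. I'll shut the fingers, go behind the jigger and tilt so the tips lead, which makes the push land low.

>>> {"api": "play_rows", "payload": {
  "series": [0, 1, -30, 0, 0, 0, 0, 0, 1, -60, 0, -0.06, 0.002, -1, 0, 2, -67, 0, -0.12, 0.004, -1, 30, 2, -67, 0, -0.12, 0.004, -1, 60, 2, -67, 0, -0.12, 0.004, -1, 85, 2, -67, 0, -0.12, 0.004, -1, 92, 2, -67, 0, -0.12, 0.004, -1, 92, 2, -67, 0, -0.12, 0.004, -1, 92, 2, -67, 0, -0.12, 0.004, -1, 92, 2, -67, 0, -0.12, 0.004, -1, 92, 2, -67, 0, -0.12, 0.004, -1],
  "force": 60
}}

```text
time: 8.2
tcp_pos: [0.4581, -0.1495, 0.0407]
tcp_rot: [-0.122, 0.651, 0.137, 0.737]
ft_force: [0.2, -0.5, 0.4]
gripper_width: -0.0001
```

```bash
cat > st.py <<'E'
from h import *
def st():
    s=robot.observe(); f=s['ft_force']; R=Ro.from_quat(s['tcp_rot']).as_matrix()
    print('t',s['time'],'board',board(s['tcp_pos']).round(2),'f bx/by/z',(f@BX).round(2),(f@BY).round(2),f[2].round(2),'w',s['gripper_width'].round(4))
    print('toolx',(R[:,0]@BX).round(3),(R[:,0]@BY).round(3),'unit BX in tool',(R.T@BX).round(3),'BY',(R.T@BY).round(3))
if __name__=='__main__': st()
E
python3 st.py; python3 - <<'E'
from h import *
im=grab('side'); cv2.imwrite('pics/i.png',cv2.resize(im[150:300,180:380],(800,600),interpolation=2)[:,:,::-1])
E
```

```text
Traceback (most recent call last):
  File "st.py", line 6, in <module>
    if __name__=='__main__': st()
                             ~~^^
  File "st.py", line 4, in st
    print('t',s['time'],'board',board(s['tcp_pos']).round(2),'f bx/by/z',(f@BX).round(2),(f@BY).round(2),f[2].round(2),'w',s['gripper_width'].round(4))
                                                                                                                           ^^^^^^^^^^^^^^^^^^^^^^^^
AttributeError: 'float' object has no attribute 'round'
```

View pics/i.png

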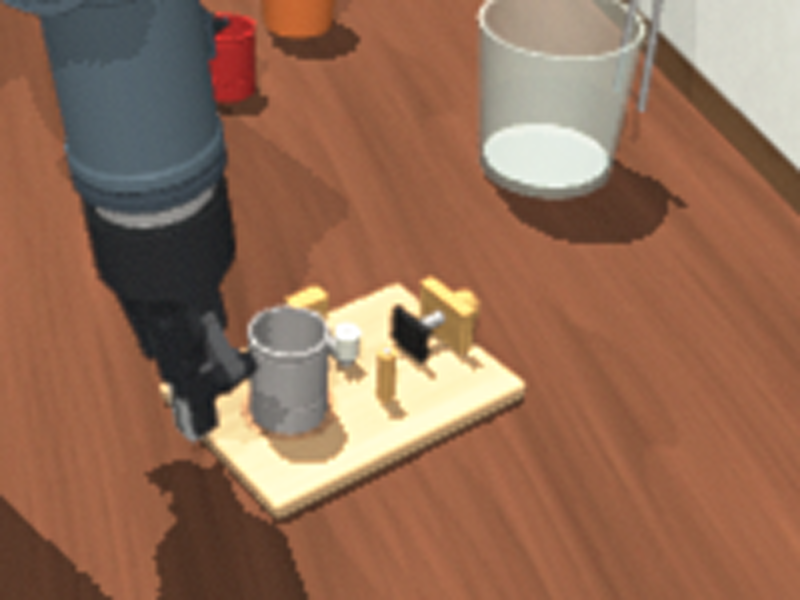

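The side view shows the jigger upright on the landing. The shut, tilted fingers are behind it at (195,420), tips leading.

```bash
sed -i "s/s\['gripper_width'\].round(4)/s['gripper_width']/" st.py; python3 st.py
```

```text
t 8.25 board [-135.19   -0.21   28.61] f bx/by/z -0.94 -0.68 -0.87 w 0.00040455238123448357
toolx 0.123 -0.002 unit BX in tool [ 0.123 -0.001  0.992] BY [-0.002  1.     0.001]
```

>>> {"api": "play_rows", "payload": {
  "series": [0.5, 0, 4, 0, 0, 0, -1, 1, 0, 8, 0, 0, 0, -1, 1.5, 0, 12, 0, 0, 0, -1, 1.8, 0, 15, 0, 0, 0, -1, 2.1, 0, 17, 0, 0, 0, -1, 2.4, 0, 19, 0, 0, 0, -1, 2.6, 0, 21, 0, 0, 0, -1, 2.9, 0, 23, 0, 0, 0, -1, 3.1, 0, 25, 0, 0, 0, -1, 3.4, 0, 27, 0, 0, 0, -1, 3.6, 0, 29, 0, 0, 0, -1, 3.9, 0, 31, 0, 0, 0, -1, 4.1, 0, 33, 0, 0, 0, -1, 4.4, 0, 35, 0, 0, 0, -1, 4.6, 0, 37, 0, 0, 0, -1, 4.9, 0, 39, 0, 0, 0, -1, 5.1, 0, 41, 0, 0, 0, -1, 5.3, 0, 43, 0, 0, 0, -1, 5.6, 0, 45, 0, 0, 0, -1]
}}

```text
time: 10.15
tcp_pos: [0.5004, -0.133, 0.0406]
tcp_rot: [-0.122, 0.651, 0.137, 0.737]
ft_force: [-1.4, -0.2, -0.5]
gripper_width: 0.0001
```

```bash
cat > look.py <<'E'
from h import *; from st import st; import sys
# jigger from top+side depth: steel-grey rim near board
st()
for n in ('top','side'):
    grab(n); w=cloud(n).reshape(-1,3); d=w-SEAT; b=np.stack([d@BX,d@BY,d[:,2]],-1)*1e3
    hsv=cv2.cvtColor(load(n)['im'],cv2.COLOR_RGB2HSV).reshape(-1,3)
    q=b[(b[:,0]>-100)&(b[:,0]<45)&(abs(b[:,1])<45)&(b[:,2]>48)&(b[:,2]<66)&(hsv[:,1]<60)&(hsv[:,2]>75)]
    print(n,len(q),q.min(0).round(1),q.max(0).round(1),cv2.minEnclosingCircle(q[:,:2].astype(np.float32))) if len(q) else print(n,0)
if len(sys.argv)>1:
    im=load('side')['im']; cv2.imwrite(sys.argv[1],cv2.resize(im[170:290,200:360],(800,600),interpolation=2)[:,:,::-1])
E
python3 look.py
```

```text
t 10.15 board [-89.67  -0.18  28.56] f bx/by/z -1.35 0.3 -0.45 w 0.00012138241777111878
toolx 0.123 -0.002 unit BX in tool [ 0.123 -0.001  0.992] BY [-0.002  1.     0.001]
top 33 [-63.4 -13.4  48.1] [-31.3  24.1  63.4] ((-49.44647979736328, 4.212570667266846), 22.476381301879883)
side 97 [-68.  -25.3  48. ] [-30.   22.5  59.9] ((-52.91688537597656, -0.8350169658660889), 24.67644691467285)
```

>>> {"api": "play_rows", "payload": {
  "series": [0.2, 0, 1.5, 0, 0, 0, -1, 0.4, 0, 3, 0, 0, 0, -1, 0.6, 0, 4.5, 0, 0, 0, -1, 0.7, 0, 6, 0, 0, 0, -1, 0.9, 0, 7.5, 0, 0, 0, -1, 1.1, 0, 9, 0, 0, 0, -1, 1.3, 0, 10.5, 0, 0, 0, -1, 1.5, 0, 12, 0, 0, 0, -1, 1.7, 0, 13.5, 0, 0, 0, -1, 1.9, 0, 15, 0, 0, 0, -1, 2, 0, 16.5, 0, 0, 0, -1]
}}

```text
time: 11.35
tcp_pos: [0.5151, -0.127, 0.0404]
tcp_rot: [-0.122, 0.652, 0.137, 0.736]
ft_force: [-8.8, -3.8, 4.5]
gripper_width: -0.0003
```

```bash
python3 look.py
```

```text
t 11.35 board [-73.81   0.15  28.41] f bx/by/z -9.61 -0.34 4.46 w -0.0003088938092629318
toolx 0.121 -0.001 unit BX in tool [ 0.121 -0.002  0.993] BY [-0.001  1.     0.002]
top 17 [-38.6  -9.4  48.9] [-16.1  17.2  61.7] ((-27.58999252319336, 3.3154406547546387), 16.786457061767578)
side 109 [-87.6 -31.2  48. ] [-15.3  15.5  61.6] ((-51.68715286254883, -3.9089059829711914), 36.37889862060547)
```

```bash
python3 - <<'E'
from h import *
w=load('wrist') 
im=grab('wrist'); s=load('side')['im']
cv2.imwrite('pics/j.png',np.hstack([cv2.resize(im[130:384,100:420],(400,400)),cv2.resize(s[195:275,220:300],(400,400),interpolation=2)])[:,:,::-1])
E
```

```text
(no output)
```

View pics/j.png

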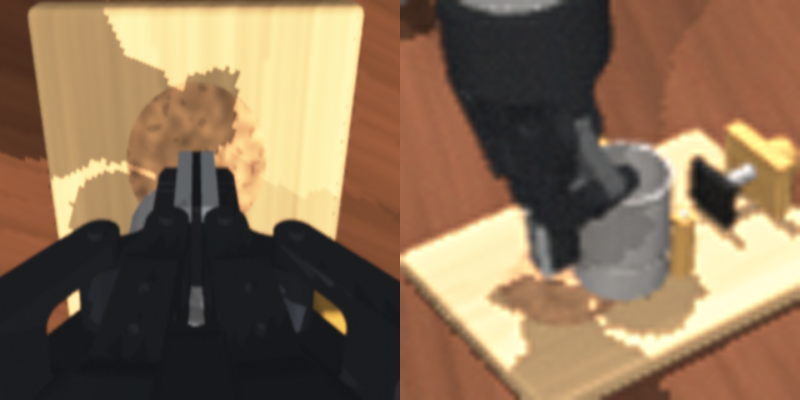

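The jigger is upright at axis x about -38 mm but has moved to -y against the post (wrist crop: it shows left of the fingers at about (145,210); side crop: (622,225)). I'll back off a little, move the pusher behind its axis and follow the arc round the post.

>>> {"api": "play_rows", "payload": {
  "series": [-0.4, 0, -3, 0, 0, 0, -1, -0.8, 0, -7, 0, 0, 0, -1, -0.8, -4, -7, 0, 0, 0, -1, -0.8, -7, -7, 0, 0, 0, -1, -0.7, -7, -6, 0, 0, 0, -1, -0.5, -7, -4, 0, 0, 0, -1, -0.3, -7, -2, 0, 0, 0, -1, 0, -6.5, 0, 0, 0, 0, -1, 0.2, -5, 1.5, 0, 0, 0, -1, 0.4, -3.5, 3, 0, 0, 0, -1, 0.6, -2, 4.5, 0, 0, 0, -1, 0.7, -1, 6, 0, 0, 0, -1, 0.9, 0, 7.5, 0, 0, 0, -1]
}}

```text
time: 12.8
tcp_pos: [0.5195, -0.1243, 0.0402]
tcp_rot: [-0.122, 0.653, 0.138, 0.734]
ft_force: [-11.0, -3.4, 8.1]
gripper_width: 0.0002
```

```bash
python3 look.py
```

```text
t 12.8 board [-68.66   1.11  28.24] f bx/by/z -11.53 0.8 8.07 w 0.00021581144099972252
toolx 0.116 0.001 unit BX in tool [ 0.116 -0.003  0.993] BY [0.001 1.    0.003]
top 16 [-34.8  -3.   52.2] [-11.2  23.   61.6] ((-22.998939514160156, 9.703898429870605), 17.37220573425293)
side 99 [-83.5 -31.8  48.1] [-10.   20.6  64.4] ((-46.87579345703125, -0.39378634095191956), 36.860836029052734)
```

```bash
python3 - <<'E'
from h import *
s=load('side'); im=s['im']
cv2.imwrite('pics/k.png',cv2.resize(im[195:265,225:305],(800,700),interpolation=2)[:600,:,::-1])
w=cloud('side').reshape(-1,3); d=w-SEAT; b=np.stack([d@BX,d@BY,d[:,2]],-1)*1e3
hsv=cv2.cvtColor(im,cv2.COLOR_RGB2HSV).reshape(-1,3)
q=b[(b[:,0]>-62)&(b[:,0]<0)&(abs(b[:,1])<32)&(b[:,2]>5)&(b[:,2]<66)&(hsv[:,1]<60)&(hsv[:,2]>75)]
for lo in range(5,65,10):
    k=q[(q[:,2]>lo)&(q[:,2]<lo+10)]; print(lo,len(k),np.percentile(k,[3,97],axis=0)[:,:2].round(1).tolist())
E
```

```text
5 56 [[-56.6, -24.9], [-22.2, -3.2]]
15 47 [[-55.1, -25.2], [-22.3, -8.0]]
25 53 [[-56.2, -26.0], [-14.1, 6.9]]
35 60 [[-56.1, -25.8], [-12.0, 4.3]]
45 77 [[-49.7, -26.3], [-10.7, 17.1]]
55 40 [[-43.4, -24.8], [-10.6, 18.2]]
```

View pics/k.png

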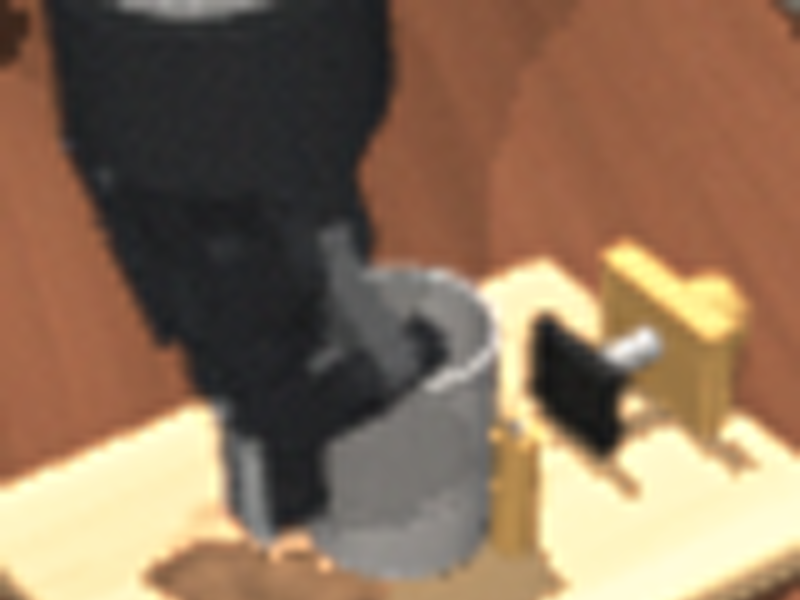

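It looks upright, pressed between the post and the roller. I'll carry on round the arc.

>>> {"api": "play_rows", "payload": {
  "series": [0.1, -1, 1.5, 0, 0, 0, -1, 0.3, -0.5, 3, 0, 0, 0, -1, 0.4, 0, 4.5, 0, 0, 0, -1, 0.6, 0.5, 6, 0, 0, 0, -1, 0.7, 1, 7.5, 0, 0, 0, -1, 0.9, 1.5, 9, 0, 0, 0, -1]
}}

```text
time: 13.5
tcp_pos: [0.5262, -0.1189, 0.0401]
tcp_rot: [-0.122, 0.654, 0.139, 0.733]
ft_force: [-6.4, -1.1, 2.6]
gripper_width: -0.0002
```

```bash
python3 look.py
```

```text
t 13.5 board [-60.56   3.75  28.15] f bx/by/z -6.4 1.29 2.65 w -0.00022711890830448794
toolx 0.114 0.003 unit BX in tool [ 0.114 -0.004  0.993] BY [0.003 1.    0.003]
top 16 [-24.5   2.5  49.2] [-2.4 27.1 63.4] ((-13.927343368530273, 14.818885803222656), 16.221240997314453)
side 92 [-76.6 -28.4  48.3] [-2.1 24.1 63. ] ((-39.875972747802734, 1.478564739227295), 38.72822952270508)
```

>>> {"api": "play_rows", "payload": {
  "series": [0.1, 0, 1.5, 0, 0, 0, -1, 0.3, 0.3, 3, 0, 0, 0, -1, 0.5, 0.6, 4.5, 0, 0, 0, -1, 0.6, 0.8, 6, 0, 0, 0, -1, 0.8, 1, 7.5, 0, 0, 0, -1, 1, 1, 9, 0, 0, 0, -1, 1.2, 1, 10.5, 0, 0, 0, -1, 1.3, 1, 12, 0, 0, 0, -1]
}}

```text
time: 14.4
tcp_pos: [0.5379, -0.1134, 0.0403]
tcp_rot: [-0.122, 0.654, 0.139, 0.734]
ft_force: [-0.3, 0.7, -0.4]
gripper_width: -0.0001
```

```bash
python3 look.py
```

```text
t 14.4 board [-47.61   4.63  28.3 ] f bx/by/z -0.03 0.73 -0.44 w -8.132415186608951e-05
toolx 0.116 0.003 unit BX in tool [ 0.116 -0.004  0.993] BY [0.003 1.    0.003]
top 12 [-9.   8.3 48.2] [11.  28.8 61.7] ((0.9834380149841309, 18.01011085510254), 13.92309856414795)
side 91 [-62.2 -25.5  48. ] [13.6 25.1 62.2] ((-24.304889678955078, 1.9857721328735352), 38.7838249206543)
```

Resistance is gone, so the roller is drawing the jigger in. I'll go slowly up to the pad.

>>> {"api": "play_rows", "payload": {
  "series": [0.1, -0.3, 0.8, 0, 0, 0, -1, 0.2, -0.6, 1.6, 0, 0, 0, -1, 0.3, -0.9, 2.4, 0, 0, 0, -1, 0.4, -1.2, 3.2, 0, 0, 0, -1, 0.5, -1.5, 4, 0, 0, 0, -1, 0.5, -1.5, 4, 0, 0, 0, -1]
}}

```text
time: 15.1
tcp_pos: [0.5424, -0.1135, 0.0403]
tcp_rot: [-0.122, 0.654, 0.139, 0.734]
ft_force: [0.3, 0.0, 0.1]
gripper_width: 0.0001
```

```bash
python3 look.py
```

```text
t 15.1 board [-43.42   2.96  28.34] f bx/by/z 0.26 -0.06 0.09 w 7.040222330878727e-05
toolx 0.116 0.002 unit BX in tool [ 0.116 -0.004  0.993] BY [0.002 1.    0.003]
top 17 [-3.5  4.7 49.6] [19.4 27.3 62.4] ((8.086170196533203, 15.99599552154541), 16.009685516357422)
side 99 [-60.7 -27.3  48. ] [19.7 25.  61.4] ((-20.523500442504883, 1.3303837776184082), 40.52494430541992)
```

>>> {"api": "play_rows", "payload": {
  "series": [0.1, 0, 0.5, 0, 0, 0, -1, 0.1, 0, 1, 0, 0, 0, -1, 0.2, 0, 1.5, 0, 0, 0, -1]
}}

```text
time: 15.5
tcp_pos: [0.5438, -0.1128, 0.0403]
tcp_rot: [-0.122, 0.654, 0.139, 0.734]
ft_force: [-0.0, 0.2, -0.2]
gripper_width: -0.0
```

>>> {"api": "play_rows", "payload": {
  "series": [0.1, 0, 0.5, 0, 0, 0, -1, 0.1, 0, 0.5, 0, 0, 0, -1]
}}

```text
time: 15.7
tcp_pos: [0.5443, -0.1126, 0.0403]
tcp_rot: [-0.122, 0.654, 0.139, 0.734]
ft_force: [0.7, 0.2, 0.7]
gripper_width: -0.0001
```

>>> {"api": "play_rows", "payload": {
  "series": [0.1, 0, 0.5, 0, 0, 0, -1, 0.1, 0, 0.5, 0, 0, 0, -1]
}}

```text
time: 15.9
tcp_pos: [0.5448, -0.1124, 0.0402]
tcp_rot: [-0.122, 0.654, 0.139, 0.734]
ft_force: [0.3, 0.2, -0.5]
gripper_width: -0.0002
```

>>> {"api": "play_rows", "payload": {
  "series": [0.1, 0, 0.5, 0, 0, 0, -1, 0.1, 0, 0.5, 0, 0, 0, -1]
}}

```text
time: 16.1
tcp_pos: [0.5454, -0.1122, 0.0402]
tcp_rot: [-0.122, 0.654, 0.139, 0.734]
ft_force: [0.1, -0.3, 0.4]
gripper_width: 0.0003
```

>>> {"api": "play_rows", "payload": {
  "series": [0.1, 0, 0.5, 0, 0, 0, -1, 0.1, 0, 0.5, 0, 0, 0, -1]
}}

```text
time: 16.3
tcp_pos: [0.5459, -0.1121, 0.0402]
tcp_rot: [-0.122, 0.654, 0.139, 0.734]
ft_force: [-0.4, 0.0, 0.1]
gripper_width: -0.0004
```

>>> {"api": "play_rows", "payload": {
  "series": [0.1, 0, 0.5, 0, 0, 0, -1, 0.1, 0, 0.5, 0, 0, 0, -1]
}}

```text
time: 16.5
tcp_pos: [0.5462, -0.1119, 0.0401]
tcp_rot: [-0.122, 0.654, 0.139, 0.734]
ft_force: [-0.8, -1.1, 1.3]
gripper_width: -0.0002
```

>>> {"api": "play_rows", "payload": {
  "series": [0, 0, 0.5, 0, 0, 0, -1, 0, 0, 0.5, 0, 0, 0, -1]
}}

```text
time: 16.7
tcp_pos: [0.5463, -0.1118, 0.0401]
tcp_rot: [-0.122, 0.654, 0.139, 0.734]
ft_force: [-2.4, -1.9, 1.4]
gripper_width: 0.0004
```

>>> {"api": "play_rows", "payload": {
  "series": [0, 0, 0.5, 0, 0, 0, -1, 0, 0, 0.5, 0, 0, 0, -1]
}}

```text
time: 16.9
tcp_pos: [0.5463, -0.1118, 0.04]
tcp_rot: [-0.122, 0.654, 0.139, 0.733]
ft_force: [-4.0, -1.7, 2.9]
gripper_width: 0.0
```

```bash
python3 st.py
```

```text
t 16.9 board [-39.15   3.14  28.04] f bx/by/z -4.3 -0.16 2.9 w 8.90370044348918e-06
toolx 0.114 0.003 unit BX in tool [ 0.114 -0.004  0.993] BY [0.003 1.    0.004]
```

>>> {"api": "play_rows", "payload": {
  "series": [0, 0, 0.5, 0, 0, 0, -1, 0, 0, 0.5, 0, 0, 0, -1]
}}

```text
time: 17.1
tcp_pos: [0.5464, -0.1118, 0.0401]
tcp_rot: [-0.122, 0.655, 0.139, 0.733]
ft_force: [-4.2, -3.0, 1.8]
gripper_width: 0.0
```

>>> {"api": "play_rows", "payload": {
  "series": [0, 0, 0.5, 0, 0, 0, -1, 0, 0, 0.5, 0, 0, 0, -1]
}}

```text
time: 17.3
tcp_pos: [0.5464, -0.1117, 0.04]
tcp_rot: [-0.123, 0.655, 0.139, 0.733]
ft_force: [-3.8, -3.7, 2.8]
gripper_width: -0.0002
```

```bash
python3 st.py
```

```text
t 17.3 board [-39.07   3.13  28.04] f bx/by/z -4.89 -2.11 2.81 w -0.00019282228961493587
toolx 0.112 0.003 unit BX in tool [ 0.112 -0.005  0.994] BY [0.003 1.    0.004]
```

>>> {"api": "play_rows", "payload": {
  "series": [0, 0, 0.6, 0, 0, 0, -1, 0, 0, 0.7, 0, 0, 0, -1, 0, 0, 0.8, 0, 0, 0, -1, 0, 0, 0.8, 0, 0, 0, -1]
}}

```text
time: 17.7
tcp_pos: [0.5465, -0.1117, 0.0401]
tcp_rot: [-0.123, 0.655, 0.139, 0.732]
ft_force: [-5.5, -4.1, 2.4]
gripper_width: -0.0002
```

```bash
python3 st.py
```

```text
t 17.7 board [-39.     3.13  28.06] f bx/by/z -6.64 -1.79 2.41 w -0.00016229297337613707
toolx 0.111 0.003 unit BX in tool [ 0.111 -0.005  0.994] BY [0.003 1.    0.004]
```

>>> {"api": "play_rows", "payload": {
  "series": [0, 0, 0.8, 0, 0, 0, -1, 0, 0, 0.9, 0, 0, 0, -1, 0, 0, 1, 0, 0, 0, -1, 0, 0, 1.1, 0, 0, 0, -1, 0, 0, 1.1, 0, 0, 0, -1, 0, 0, 1.1, 0, 0, 0, -1]
}}

```text
time: 18.3
tcp_pos: [0.5465, -0.1117, 0.04]
tcp_rot: [-0.123, 0.656, 0.139, 0.732]
ft_force: [-6.1, -4.2, 3.8]
gripper_width: 0.0004
```

```bash
python3 st.py
```

```text
t 18.3 board [-38.96   3.13  28.05] f bx/by/z -7.21 -1.71 3.83 w 0.00038299147329380406
toolx 0.109 0.004 unit BX in tool [ 0.109 -0.005  0.994] BY [0.004 1.    0.005]
```

>>> {"api": "play_rows", "payload": {
  "series": [0, 0, 1.1, 0, 0, 0, -1, 0, 0, 1.3, 0, 0, 0, -1, 0, 0, 1.4, 0, 0, 0, -1, 0, 0, 1.5, 0, 0, 0, -1, 0, 0, 1.5, 0, 0, 0, -1, 0, 0, 1.5, 0, 0, 0, -1]
}}

```text
time: 18.9
tcp_pos: [0.5466, -0.1117, 0.0401]
tcp_rot: [-0.123, 0.657, 0.139, 0.731]
ft_force: [-8.7, -5.9, 4.5]
gripper_width: 0.0003
```

```bash
python3 st.py
```

```text
t 18.9 board [-38.87   3.15  28.08] f bx/by/z -10.19 -2.35 4.48 w 0.0003102932402562969
toolx 0.107 0.004 unit BX in tool [ 0.107 -0.006  0.994] BY [0.004 1.    0.005]
```

The push is about 10 N, but the pusher also drags the jigger +y, away from the post, with about 2 N. I'll ease the drag back toward the post while holding the push.

>>> {"api": "play_rows", "payload": {
  "series": [0, -0.2, 1.2, 0, 0, 0, -1, 0, -0.4, 1.2, 0, 0, 0, -1, 0, -0.6, 1.2, 0, 0, 0, -1, 0, -0.7, 1.2, 0, 0, 0, -1, 0, -0.7, 1.2, 0, 0, 0, -1, 0, -0.7, 1.2, 0, 0, 0, -1]
}}

```text
time: 19.5
tcp_pos: [0.5466, -0.1118, 0.0401]
tcp_rot: [-0.123, 0.658, 0.14, 0.73]
ft_force: [-8.1, -2.6, 5.6]
gripper_width: 0.0
```

```bash
python3 st.py
```

```text
t 19.5 board [-38.89   3.02  28.09] f bx/by/z -8.47 0.44 5.65 w 4.38709635225924e-05
toolx 0.104 0.006 unit BX in tool [ 0.104 -0.006  0.995] BY [0.006 1.    0.006]
```

>>> {"api": "play_rows", "payload": {
  "series": [0, -0.3, 1.2, 0, 0, 0, -1, 0, -0.4, 1.2, 0, 0, 0, -1, 0, -0.4, 1.2, 0, 0, 0, -1, 0, -0.4, 1.2, 0, 0, 0, -1, 0, -0.4, 1.2, 0, 0, 0, -1, 0, -0.4, 1.2, 0, 0, 0, -1]
}}

```text
time: 20.1
tcp_pos: [0.5466, -0.1118, 0.0401]
tcp_rot: [-0.123, 0.659, 0.14, 0.729]
ft_force: [-7.3, -3.2, 4.4]
gripper_width: 0.0002
```

```bash
python3 look.py pics/l.png
```

```text
t 20.1 board [-38.9    3.04  28.11] f bx/by/z -7.98 -0.31 4.4 w 0.00015111107815018483
toolx 0.102 0.007 unit BX in tool [ 0.102 -0.007  0.995] BY [0.007 1.    0.006]
top 4 [ 8.6 11.3 55.6] [18.  23.2 61.3] ((13.332419395446777, 17.265417098999023), 7.583080768585205)
side 81 [-53.8 -29.   48.3] [20.2 22.  63.2] ((-16.660886764526367, -1.054732084274292), 37.22064971923828)
```

The press has held at about 8–8.5 N for over a second with almost no sideways drag. I'll back away along -x and then up.

>>> {"api": "play_rows", "payload": {
  "series": [0, 0, 0, 0, 0, 0, -1, 0, 0, -1, 0, 0, 0, -1, 0, 0, -3, 0, 0, 0, -1, 0, 0, -7, 0, 0, 0, -1, 0, 0, -15, 0, 0, 0, -1, -1, 0, -30, 0, 0, 0, -1, -3, 0, -60, 0, 0, 0, -1, -5, 0, -80, 0, 0, 0, -1, -40, 0, -95, 0, 0, 0, -1, -80, 0, -110, 0, 0, 0, -1, -120, 0, -115, 0, 0, 0, -1, -120, 0, -115, 0, 0, 0, -1, -120, 0, -115, 0, 0, 0, -1]
}}

```text
time: 21.5
tcp_pos: [0.4291, -0.1593, 0.1486]
tcp_rot: [-0.123, 0.658, 0.139, 0.73]
ft_force: [-0.5, 0.9, 0.0]
gripper_width: 0.0003
```

```bash
python3 look.py; python3 - <<'E'
from h import *
t=load('top')['im'];s=load('side')['im']
cv2.imwrite('pics/m.png',np.hstack([cv2.resize(t[160:245,260:340],(400,425),interpolation=2),cv2.resize(s[205:290,225:305],(400,425),interpolation=2)])[:,:,::-1])
E
```

```text
t 21.5 board [-165.64    1.01  136.55] f bx/by/z -0.19 1.01 0.02 w 0.00032961631730517294
toolx 0.104 0.004 unit BX in tool [ 0.104 -0.006  0.995] BY [0.004 1.    0.005]
top 78 [-27.8 -19.9  48.2] [18.3 27.1 65.2] ((-4.245649337768555, 3.2275829315185547), 24.132888793945312)
side 157 [-28.3 -22.4  48.1] [19.5 27.6 60.9] ((-4.5241618156433105, 2.7451775074005127), 25.507122039794922)
```

View pics/m.png

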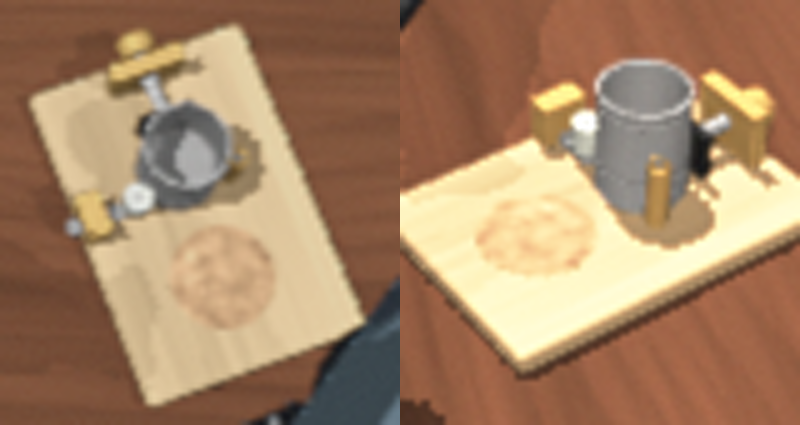

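The jigger stands upright at board (-4.4,+3.0), against the pad, the post and the roller (top crop (185,145), side crop (645,140)). That matches the predicted home, so I'll hand in.

```bash
python3 -c "
from bench import robot; print(robot.sign_off())"
```

```text
the job is handed in; nothing more can be done
None
```

I put the small steel jigger on the cork landing of the 190 x 130 mm caddy, let go of it, and nudged it past the roller to the pad. I pressed it there, backed away and handed in at 21.6 s; `sign_off` gives no verdict.

- **Landing:** the jigger stood about 1.5 mm from the landing centre, upright, with the fingers clear of it.
- **Way in:** on the first push the roller moved it sideways against the post. I backed off, re-centred the pusher and followed the arc round the post. The tool force read 11.5 N or less wherever I checked it.
- **Press:** the force on the tool rose to about 10 N, then held at 8–8.5 N for over a second. At 10 N the pusher was dragging the jigger away from the post with about 2 N, so I corrected that and kept pressing.
- **Final check:** the last pictures show it upright at board x = -4.4 mm, y = +3.0 mm, about 5 mm from the seat. That agrees with where the pad (about +19 mm) and the post should put it. It appears to touch the pad, the post and the roller.
- **Not confirmed:** I could not read the forces on the pad, post and roller directly. I also did not re-measure the cups, bottle and bucket at the end; the arm's path stayed away from them.

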